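Fetch the blue glaze sample from its rack

ROBOT

A 7-joint arm with a two-finger parallel gripper is mounted at the origin on the work surface. World frame = base frame: x ahead of the robot, y to its left, z up, the work surface at z = 0. Lengths are in m, angles in degrees, forces in N, time in s.
With the tool pointing down it reaches from about 0.425 to 0.975 m from the base axis. Payload 16.7 kg.
Tool frame: the origin (TCP) lies on the centre line of the jaws, within the pads' length; the fingertips stand 19 mm ahead of it and the grasp point (between the pads) is the TCP; z points along the fingers, y is the direction in which the jaws open and shut (so a half turn about z gives the same grasp; the last joint's range is limited). The gripper opens to 85 mm and grips with 20 to 120 N. Pads are 22 mm wide; open, the fingers measure 114 mm over their backs; the gripper's body (76 mm by 85 mm) begins 54 mm behind the grasp point. The pads swing forward as they close: fully open they stand 13 mm farther back than shut.
Start: joints at [-72.508, 24.414, 4.234, 92.017, -1.954, 63.644, -3.845], TCP at [0.297, 0.606, 0.213] pointing down, gripper open.
Joint ranges: [-163.25, 163.25], [-28.42, 122.38], [-70.27, 78.77], [12.13, 141.07], [-58.53, 238.53], [9.26, 117.41], [-156.51, 156.51]. Speed limits (degrees/s): [108.29, 108.29, 136.94, 136.94, 172.46, 172.46, 172.46].

INTERFACE

Orientations are given as a 3x3 rotation matrix whose columns are the frame's x, y, z axes.
In Python, from plant import * gives the robot as it stands.
- The arm moves only by the tool arm_command, never from a script. Its argument "series" is a list of rows, each a list of 7 numbers: the shift along the tool's x, y, z scaled (see below), then the turn, a rotation vector about the tool's x, y, z scaled (see below), then the gripper command: -1 is fully open, 1 is shut, values between are in proportion. In form: [[tx, ty, tz, wx, wy, wz, jaw], ...]. A call has 1 to 20 rows; each row shifts and turns the pose as measured when the row begins, along the tool's axes as they then stand; what a row does not reach is not made up. The controller multiplies each number of a shift by 0.2 m and each number of a turn by 0.5 rad. A row lasts 1/8 s, in which the tool goes at most 62.5 mm and 10.7 degrees, less where a joint would pass 70% of its speed; a pose out of reach is approached as far as the arm can. A call with a number of a shift or a turn outside -1 to 1 is refused whole. A call with a gripper value outside its range is refused whole. The fingers move at their own pace and stop on an object; "squeeze" is the grip in N (left out, the last holds). Time passes only in rows, so rows that do not move let the fingers close. It gives the time, the measured TCP pose, the force and the opening at its end, in the units of the state.
- observe(): the state, without advancing time (a new reading comes with each control period).
- camera(name): name is "scene" or "top" or "wrist"; returns a dict with "img" (400x640x3 uint8, red, green, blue), "fx", "fy", "cx", "cy" (pixels), "extrinsics" (4x4, takes a point from world to camera coordinates). Camera axes: x right, y down, z forward; pixel columns grow to the right and rows downward; lengths in m; the calibration is good to about 2 mm. A picture is of the moment at which its call begins. There is no depth.
- job_done(): hands the job in, once; it reports no verdict.
The state is a dict: "time": time; "qpos": joint angles; "joint_vel": joint speeds; "joint_torque": joint torques, N m; "eef_pos": TCP position; "orientation": TCP orientation; "wrist_force": force on the tool from outside, world axes, zero at the start; "ft_torque": the same for the moment, N m; "opening": finger opening in m.
Only numpy, scipy, OpenCV 4.12 (cv2) and the standard library are available. Lean on these libraries where they do the work, as an engineer would, in place of code of your own. Each camera call takes 0.05 s, during which the arm holds its last target. There are 200 camera calls.

TASK

Fetch the blue glaze sample tile for colour matching. It lies in a close-fitting lane of the wooden rack where fingers cannot get beside it, so push it along its lane out over the rack's front edge (the side nearest the robot) until about a third of it overhangs, then take it by the overhanging end, lift it off and lay it flat in the middle of the white viewing board, lengthwise along the board. Do not let it drop, and leave the white tile in its lane.

Things in the scene. Friction and masses are not known exactly. Their poses are not given: they have to be found in the camera images.
- tile_blue_mid (a point): Centre (half-way up) of the glossy cobalt-blue glazed tile, a loose flat ceramic strip 120 x 50 x 10 mm, about 0.13 kg. x along its length, y along its width, z up. It lies lengthwise in any one of the rack's three lanes, its front end 8 to 23 mm back from the rack's front edge. The other lanes hold a white tile and a brown wooden spacer of the same size.
- tile_white_mid (a point): Centre (half-way up) of the white glazed sample tile, same size and axes as the blue one, in another lane. It stays where it is.
- rack: Fixed plywood rack, 190 (x) by 197 mm (y), origin at the centre of its underside, z up. Lane floors 60 mm up; front edge at x = -95 mm (towards the robot), nothing before it. Three lanes along x, centred at y = -63, 0, +63 mm, 55 mm wide, open at both ends, between dark rails 8 mm wide and 10 mm high, as high as the tiles. At least 40 mm of free lane behind each tile.
- board: Fixed white viewing board lying flat on the bench, 190 mm along its x, 110 mm along its y, 12 mm thick, with a thin black printed outline; origin at the centre of its underside, z up. The tile goes in its middle, its length along the board's x (either way round).
Things that resemble listed ones, but are neither listed nor needed, are in the scene too. What is shaped like the part that bears tile_blue_mid but turquoise is not meant. Of the things shaped like the board, the white one is meant.

How it is judged:
By the outcome, as a careful person would: the job done as asked, in the order asked, and still so for the second after the job is handed in, with the robot touching nothing.
It also fails if it takes over 48 s, if anything falls off the work surface, if the arm or the gripper's body presses on something with over 40 N, if the wrist force passes 120 N, or if a joint passes its speed limit or range.

## Working session

There is one attempt and no reset: what is moved stays moved. The work goes in short steps, Python scripts to look and compute and a tool call to move; the robot and the scene stay as the last step left them, time stands still between calls to the robot, and variables do not carry over. Pictures are saved under pics/ and viewed, about 8 in all and at most 12, crops included, and the job is handed in when it is done.

Besides the shell and the picture viewer there is one more tool, called in YAML: its name, and indented under it one key for each argument. arm_command: Moves the arm, as the interface text tells. Shifts and turns lie within -1 to 1; 1 stands for 0.2 m of shift or 0.5 rad of turn. Its arguments: {"type":"object","properties":{"series":{"type":"array","items":{"type":"array","items":{"type":"number","minimum":-1,"maximum":1}}},"squeeze":{"type":"number"}},"required":["series"]}

```bash
mkdir -p pics; ls; python3 - <<'E'
from plant import *
import cv2
o=observe();print(o['time'],o['eef_pos'],o['orientation'],o['opening'])
for n in('scene','top'):
    c=camera(n);cv2.imwrite(f'pics/{n}0.png',c['img'][:,:,::-1]);print(n,c['fx'],c['cx'],c['cy'],c['extrinsics'].tolist() if hasattr(c['extrinsics'],'tolist') else c['extrinsics'])
E
```

```text
pics
0.0 [0.29636779 0.60597246 0.21210378] [[-8.98316251e-01  4.39349149e-01 -4.89250465e-04]
 [ 4.39349414e-01  8.98315474e-01 -1.18412462e-03]
 [-8.07428804e-05 -1.27867029e-03 -9.99999179e-01]] 0.08521726624464855
scene 515.5640421145338 314.94178522224416 195.01079652315062 [[-0.727238348381758, 0.6863803563672656, 0.002528049864711839, 0.33874559224740314], [0.41073964160873505, 0.43813462660549984, -0.7995817630363934, -0.1703726888047784], [-0.5499248416412015, -0.5804481504513602, -0.6005519238030086, 1.2513696282371085], [0.0, 0.0, 0.0, 1.0]]
top 370.51982706207093 321.3106573470126 192.86032615700674 [[-0.020958277712506017, -0.9996045101021547, -0.01875030609768718, 0.07158386445864383], [-0.9807371728594223, 0.02419845398259128, -0.19382732675389147, 0.5055051133058166], [0.19420439842349832, 0.014326835250113818, -0.9808564591338955, 0.670585067319581], [0.0, 0.0, 0.0, 1.0]]
```

View pics/top0.png

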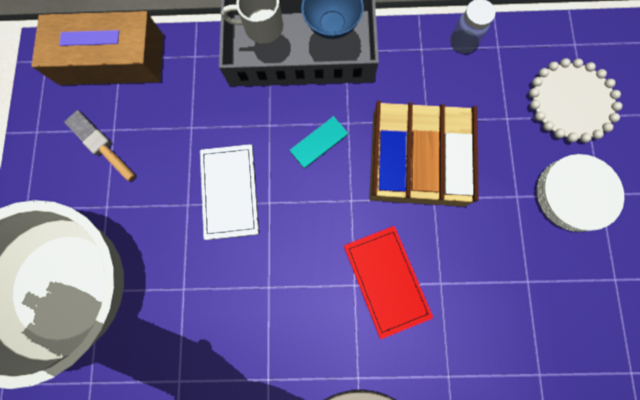

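View pics/scene0.png

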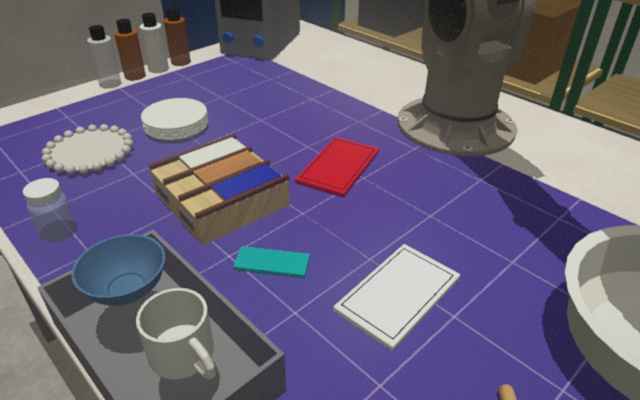

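The top view shows the blue tile at (392,160) in the left (+y) lane, brown in the middle and white on the right. The white board is centred at about (229,192). Red and turquoise are decoys. Next I'll measure.

```bash
cat > h.py <<'E'
import numpy as np, cv2
from plant import *
def ray(c,px,z):
    E=np.array(c['extrinsics']);R,t=E[:3,:3],E[:3,3];o=-R.T@t
    px=np.atleast_2d(np.array(px,float))
    d=np.c_[(px[:,0]-c['cx'])/c['fx'],(px[:,1]-c['cy'])/c['fy'],np.ones(len(px))]@R
    return o+d*((z-o[2])/d[:,2])[:,None]
def proj(c,P):
    E=np.array(c['extrinsics']);q=np.atleast_2d(P)@E[:3,:3].T+E[:3,3]
    return np.c_[c['fx']*q[:,0]/q[:,2]+c['cx'],c['fy']*q[:,1]/q[:,2]+c['cy']]
def rect(c,mask,z):
    """largest blob -> centre, sides, long-axis angle (deg), on plane z"""
    n,l,s,_=cv2.connectedComponentsWithStats(mask.astype(np.uint8))
    i=1+np.argmax(s[1:,4]);cn=cv2.findContours((l==i).astype(np.uint8),0,cv2.CHAIN_APPROX_NONE)[0][0][:,0]
    P=ray(c,cn,z)[:,:2];r=cv2.minAreaRect((P*1000).astype(np.float32))
    b=cv2.boxPoints(r);e=[b[1]-b[0],b[2]-b[1]];v=max(e,key=np.linalg.norm)
    return np.round(r[0],1),np.round(sorted(r[1]),1),round(float(np.degrees(np.arctan2(v[1],v[0]))%180),1),s[i,4]
def masks(c):
    I=c['img'].astype(int);r,g,b=I[...,0],I[...,1],I[...,2]
    h=cv2.cvtColor(c['img'],cv2.COLOR_RGB2HSV);H,S,V=[h[...,k] for k in range(3)]
    return dict(blue=(b>110)&(r<25)&(g<70),white=(S<40)&(V>200),dark=(r>g+15)&(V<110)&(r>b+15),
      wood=(H>8)&(H<30)&(S>60)&(V>100))
E
python3 - <<'E'
from h import *
c=camera('top');m=masks(c)
print(c['img'][160,392],c['img'][193,230],c['img'][165,459],c['img'][115,392],c['img'][150,477],c['img'][150,410])
b=m['blue'].copy();b[:, :360]=0;b[:,420:]=0
print('blue',rect(c,b,.07))
w=m['white'].copy();w[:,:190]=0;w[:,270:]=0;w[:130]=0;w[250:]=0
# fill outline
w=cv2.morphologyEx(w.astype(np.uint8),cv2.MORPH_CLOSE,np.ones((5,5)))
print('board',rect(c,w,.012))
w=m['white'].copy();w[:,:430]=0;w[:,490:]=0;w[:110]=0;w[215:]=0
print('white',rect(c,w,.07))
d=m['dark']|m['wood']|m['blue']|m['white'];d[:,:360]=0;d[:,500:]=0;d[:90]=0;d[220:]=0
print('rack',rect(c,d,.07))
cv2.imwrite('pics/rk.png',cv2.resize(c['img'][90:220,350:500,::-1],None,fx=5,fy=4.6,interpolation=cv2.INTER_CUBIC)[:600])
E
```

```text
[ 23  51 194] [241 245 247] [241 244 243] [231 204 131] [88 51 73] [93 50 27]
blue (array([564.1, -77.8]), array([ 44.4, 113.3]), 176.3, np.int32(1045))
board (array([524.3, 253.2]), array([109.5, 190.1]), 4.8, np.int32(4751))
white (array([ 554.5, -203.8]), array([ 48.6, 120.6]), 175.1, np.int32(1588))
rack (array([ 581.9, -141.8]), array([193.3, 197.6]), 84.9, np.int32(7842))
```

View pics/rk.png

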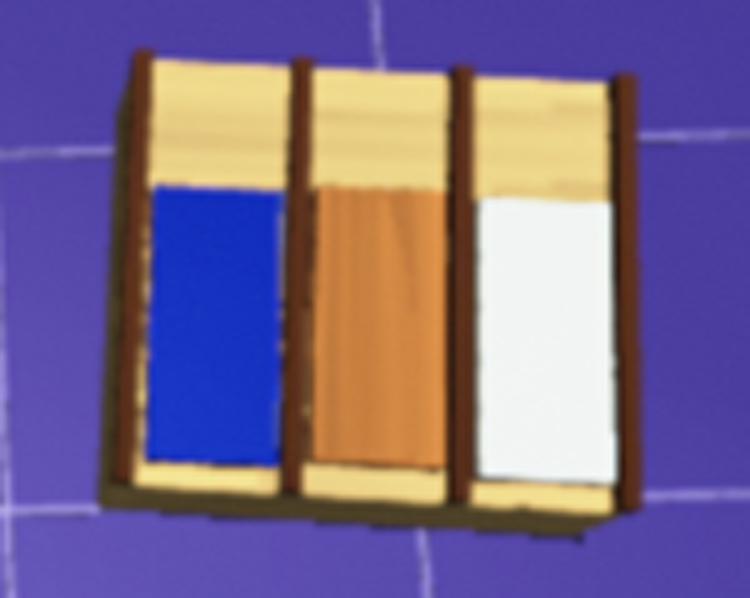

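```bash
cat >> h.py <<'E'
from scipy.spatial.transform import Rotation as Ro
def goal(yawdeg): # tool x = -(cos,sin), pointing down
    a=np.radians(yawdeg);return np.array([[-np.cos(a),-np.sin(a),0],[-np.sin(a),np.cos(a),0],[0,0,-1]])
def plan(P,yaw):
    o=observe();R=np.array(o['orientation']);d=R.T@(np.array(P)-o['eef_pos']);w=Ro.from_matrix(R.T@goal(yaw)).as_rotvec()
    print('t',round(o['time'],2),'pos',np.round(o['eef_pos'],4),'F',np.round(o['wrist_force'],1),'open',round(o['opening'],4))
    print(' total shift units',np.round(d/.2,3),'turn units',np.round(w/.5,3),'rows>=',round(np.linalg.norm(d)/.0625,1))
def blue(c,x0=0,x1=640,y0=0,y1=400):
    I=c['img'].astype(int);m=(I[...,2]-I[...,0]>120)&(I[...,0]<50)&(I[...,1]<90);k=np.zeros_like(m);k[y0:y1,x0:x1]=1
    return m&k
E
python3 - <<'E'
from h import *
c=camera('top')
print(rect(c,blue(c,360,420,100,220),.07))
m=masks(c)['wood']
for cols in [(382,400)]:
  for x in range(*cols,4):
    col=c['img'][180:208,x].astype(int);print(x,[tuple(v) for v in col[6:22:1]][::1] if x==390 else '')
u=np.array([np.cos(np.radians(-5)),np.sin(np.radians(-5))])
for r in (196,197,198,199): print(r,ray(c,[[391,r]],.06)[0][:2]@u)
print('blue c along u',np.array([.5641,-.0778])@u)
plan([.655,-.086,.2],-5)
E
```

```text
(array([563.9, -78. ]), array([ 47.8, 116. ]), 176.3, np.int32(1443))
382 
386 
390 [(np.int64(26), np.int64(55), np.int64(198)), (np.int64(27), np.int64(55), np.int64(198)), (np.int64(25), np.int64(54), np.int64(200)), (np.int64(30), np.int64(52), np.int64(192)), (np.int64(85), np.int64(80), np.int64(142)), (np.int64(184), np.int64(159), np.int64(113)), (np.int64(236), np.int64(213), np.int64(136)), (np.int64(242), np.int64(228), np.int64(149)), (np.int64(243), np.int64(228), np.int64(149)), (np.int64(235), np.int64(213), np.int64(135)), (np.int64(178), np.int64(155), np.int64(94)), (np.int64(98), np.int64(84), np.int64(50)), (np.int64(75), np.int64(63), np.int64(40)), (np.int64(74), np.int64(63), np.int64(37)), (np.int64(74), np.int64(62), np.int64(41)), (np.int64(70), np.int64(59), np.int64(77))]
394 
398 
196 0.5001379733776384
197 0.49819720377680055
198 0.4962584912919858
199 0.494321832654271
blue c along u 0.5687341459793216
t 0.2 pos [0.2964 0.6061 0.2124] F [1.4 0.  0.7] open 0.0854
 total shift units [-3.131 -2.321  0.064] turn units [-0.002 -0.    -0.735] rows>= 12.5
```

arm_command:
  series:
    - [0,0,0,0,0,-0.37,1]
    - [0,0,0,0,0,-0.365,1]
    - [-0.14,-0.22,0,0,0,0,1]
    - [-0.14,-0.22,0,0,0,0,1]
    - [-0.14,-0.22,0,0,0,0,1]
    - [-0.14,-0.22,0,0,0,0,1]
    - [-0.14,-0.22,0,0,0,0,1]
    - [-0.14,-0.22,0,0,0,0,1]
    - [-0.14,-0.22,0,0,0,0,1]
    - [-0.14,-0.22,0,0,0,0,1]
    - [-0.14,-0.22,0,0,0,0,1]
    - [-0.14,-0.22,0,0,0,0,1]
    - [-0.14,-0.22,0,0,0,0,1]
    - [-0.14,-0.22,0,0,0,0,1]
    - [-0.14,-0.22,0,0,0,0,1]
    - [0,0,0,0,0,0,1]
  squeeze: 30

```text
time: 2.2
eef_pos: [0.6252, -0.0113, 0.2112]
orientation: [[-0.997, 0.073, -0.001], [0.073, 0.997, -0.002], [0.0, -0.002, -1.0]]
wrist_force: [-0.5, 0.4, 0.1]
opening: 0.0002
```

```bash
python3 -c "
from h import *
plan([.655,-.086,.12],-5)"
```

```text
t 2.2 pos [ 0.6252 -0.0113  0.2112] F [-0.5  0.4  0.1] open 0.0002
 total shift units [-0.176 -0.361  0.457] turn units [-0.005 -0.001  0.029] rows>= 1.9
```

arm_command:
  series:
    - [-0.09,-0.18,0.1,0,0,0.03,1]
    - [-0.09,-0.18,0.15,0,0,0,1]
    - [0,0,0.15,0,0,0,1]
    - [0,0,0.05,0,0,0,1]
    - [0,0,0,0,0,0,1]

```text
time: 2.82
eef_pos: [0.6564, -0.0849, 0.1193]
orientation: [[-0.996, 0.085, -0.0], [0.085, 0.996, -0.0], [0.0, -0.0, -1.0]]
wrist_force: [0.3, 0.9, 0.6]
opening: -0.0001
```

```bash
python3 -c "
from h import *
plan([.655,-.086,.0825],-5)
c=camera('scene');cv2.imwrite('pics/s1.png',cv2.resize(c['img'][60:260,130:350,::-1],None,fx=3,fy=3))"
```

```text
t 2.83 pos [ 0.6564 -0.0849  0.1193] F [0.3 0.9 0.6] open -0.0001
 total shift units [ 0.006 -0.006  0.184] turn units [-0.001 -0.     0.005] rows>= 0.6
```

View pics/s1.png

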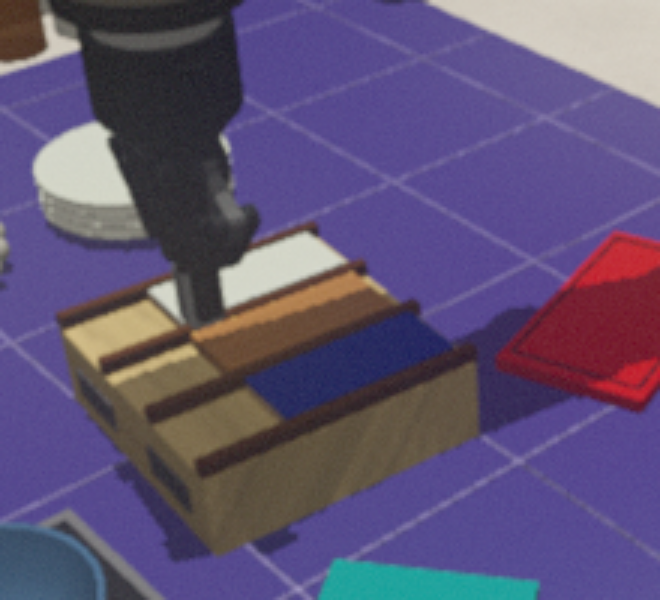

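Picture: the closed tips are above the blue lane behind the tile, at crop (200,322). I'll descend in small steps.

arm_command:
  series:
    - [0,0,0.08,0,0,0,1]
    - [0,0,0.06,0,0,0,1]
    - [0,0,0.03,0,0,0,1]
    - [0,0,0,0,0,0,1]

```text
time: 3.38
eef_pos: [0.6576, -0.0832, 0.0856]
orientation: [[-0.997, 0.083, 0.003], [0.083, 0.997, 0.0], [-0.003, 0.001, -1.0]]
wrist_force: [-0.6, 1.1, -0.3]
opening: -0.0002
```

```bash
python3 -c "
from h import *
plan([.655,-.086,.0825],-5)
c=camera('scene')
print(proj(c,[[.656,-.085,.1]]),proj(c,[observe()['eef_pos']+np.array([0,0,-.019])]))
cv2.imwrite('pics/s2.png',cv2.resize(c['img'][120:240,150:300,::-1],None,fx=5,fy=5))"
```

```text
t 3.38 pos [ 0.6576 -0.0832  0.0856] F [-0.6  1.1 -0.3] open -0.0002
 total shift units [ 0.012 -0.015  0.015] turn units [0.001 0.007 0.009] rows>= 0.1
[[199.85722669 184.38951766]] [[202.04201357 200.6842744 ]]
```

View pics/s2.png

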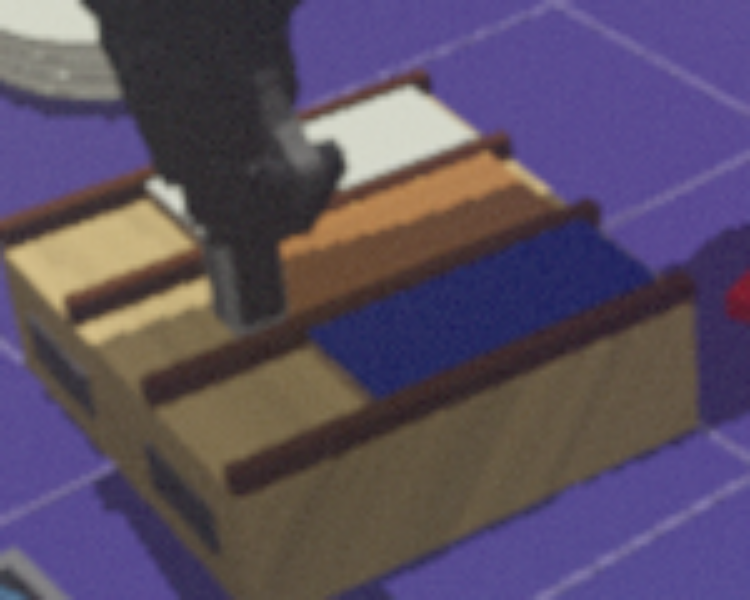

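Picture: the tips sit at about crop (250,328), pixel (200,186). The calibration puts them at (202,201), so the view disagrees with what I expected. I'll check it in the top view.

```bash
python3 -c "
from h import *
c=camera('top');e=observe()['eef_pos']
print(proj(c,[e+[0,0,-.019],e,e+[0,0,.014]]))
w=camera('wrist');print(np.array(w['extrinsics']).round(3).tolist(),w['fx'],proj(w,[e+[0,0,-.019]]))
a=cv2.resize(c['img'][70:220,340:500,::-1],(400,375));b=cv2.resize(w['img'][:,:,::-1],(400,250))
cv2.imwrite('pics/t2.png',np.hstack([a,np.vstack([b,np.zeros((125,400,3),np.uint8)])]))"
```

```text
[[392.15539991 114.4299725 ]
 [393.82280068 110.46428293]
 [395.10831072 107.40686933]]
[[0.083, 0.997, 0.001, 0.029], [0.954, -0.08, 0.288, -0.636], [0.287, -0.023, -0.958, 0.068], [0.0, 0.0, 0.0, 1.0]] 325.5244270458772 [[319.55268942 231.02112994]]
```

View pics/t2.png

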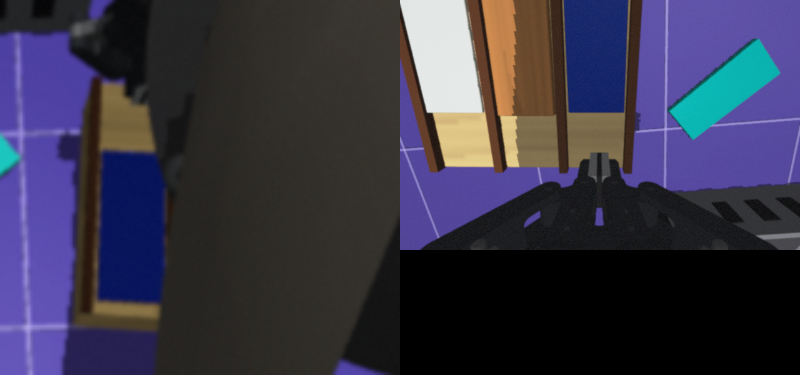

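Both views put the closed tips about 30 mm higher than the TCP + 19 mm figure. Contact will settle it, so I'll lower gently and watch the force.

arm_command:
  series:
    - [0,-0.01,0.015,0,0,0,1]
    - [0,0,0.015,0,0,0,1]
    - [0,0,0,0,0,0,1]

```text
time: 3.9
eef_pos: [0.6582, -0.0857, 0.0805]
orientation: [[-0.997, 0.083, 0.005], [0.083, 0.997, 0.0], [-0.005, 0.001, -1.0]]
wrist_force: [-0.2, 0.4, -0.7]
opening: -0.0
```

arm_command:
  series:
    - [0.005,0,0.012,0,0,0,1]
    - [0.005,0,0.012,0,0,0,1]
    - [0,0,0,0,0,0,1]

```text
time: 4.28
eef_pos: [0.6561, -0.0855, 0.0754]
orientation: [[-0.997, 0.083, 0.005], [0.083, 0.997, 0.0], [-0.005, 0.001, -1.0]]
wrist_force: [-0.3, 0.2, 0.6]
opening: -0.0
```

```bash
python3 -c "
from h import *
plan([.655,-.086,.0825],-5)
c=camera('scene')
cv2.imwrite('pics/s3.png',cv2.resize(c['img'][120:240,150:300,::-1],None,fx=5,fy=5))"
```

```text
t 4.28 pos [ 0.6561 -0.0855  0.0754] F [-0.3  0.2  0.6] open -0.0
 total shift units [ 0.005 -0.003 -0.035] turn units [0.001 0.011 0.008] rows>= 0.1
```

View pics/s3.png

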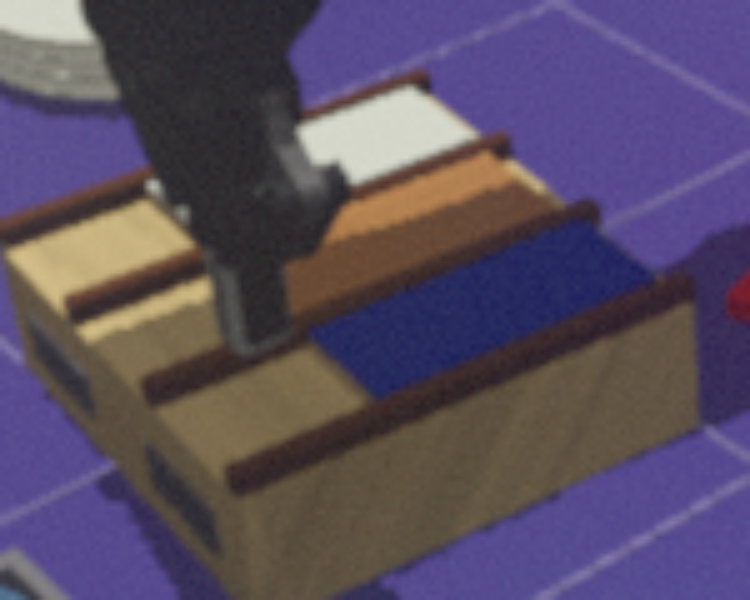

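Picture: the tips are at crop (250,355), still above the lane floor by about 25 mm, and there is no contact. So the real tips are higher than the state's z suggests. I'll keep lowering gently.

arm_command:
  series:
    - [0.005,0,0.04,0,-0.01,0,1]
    - [0,0,0.03,0,0,0,1]
    - [0,0,0.01,0,0,0,1]
    - [0,0,0,0,0,0,1]

```text
time: 4.82
eef_pos: [0.6551, -0.0854, 0.0581]
orientation: [[-0.996, 0.083, 0.011], [0.083, 0.997, -0.0], [-0.01, 0.001, -1.0]]
wrist_force: [-0.5, -0.0, -0.6]
opening: 0.0
```

arm_command:
  series:
    - [0,0,0.015,0,0,0,1]
    - [0,0,0,0,0,0,1]

```text
time: 5.08
eef_pos: [0.6553, -0.0854, 0.055]
orientation: [[-0.996, 0.083, 0.011], [0.083, 0.997, -0.0], [-0.011, 0.001, -1.0]]
wrist_force: [0.7, 0.4, 0.3]
opening: 0.0
```

arm_command:
  series:
    - [0,0,0.012,0,0.02,0,1]
    - [0,0,0,0,0,0,1]

```text
time: 5.32
eef_pos: [0.6555, -0.0854, 0.0526]
orientation: [[-0.997, 0.083, 0.0], [0.083, 0.997, 0.001], [-0.0, 0.001, -1.0]]
wrist_force: [0.4, 0.2, -0.4]
opening: 0.0001
```

arm_command:
  series:
    - [0,0,0.01,0,0,0,1]
    - [0,0,0,0,0,0,1]

```text
time: 5.58
eef_pos: [0.6555, -0.0854, 0.0505]
orientation: [[-0.997, 0.083, 0.0], [0.083, 0.997, 0.001], [-0.0, 0.001, -1.0]]
wrist_force: [-0.0, 0.6, -0.2]
opening: 0.0
```

```bash
python3 -c "
from h import *
plan([.655,-.086,.05],-5)
c=camera('scene');print(proj(c,[[.655,-.0857,.06]]))
cv2.imwrite('pics/s4.png',cv2.resize(c['img'][120:240,150:300,::-1],None,fx=5,fy=5))"
```

```text
t 5.58 pos [ 0.6555 -0.0854  0.0505] F [-0.   0.6 -0.2] open 0.0
 total shift units [ 0.002 -0.003  0.003] turn units [0.001 0.    0.008] rows>= 0.0
[[203.11700687 202.49671429]]
```

View pics/s4.png

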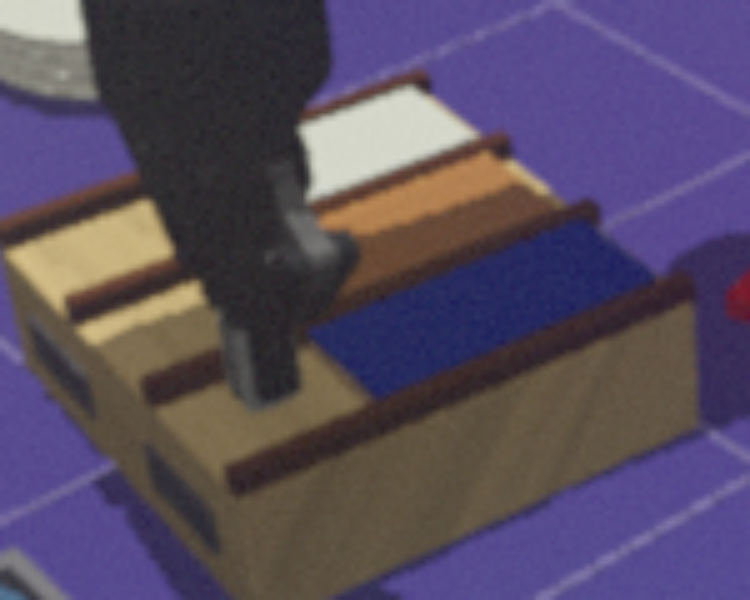

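Picture: the tips are now in the lane near the floor, at crop (262,408). The floor point is predicted at (265,412), so tip z ≈ reported z + 12 mm. I'll push slowly towards the robot (tool +x).

arm_command:
  series:
    - [0.03,0,0,0,0,0,1]
    - [0.03,0,0,0,0,0,1]
    - [0.03,0,0,0,0,0,1]
    - [0.03,0,0,0,0,0,1]
    - [0.03,0,0,0,0,0,1]
    - [0.03,0,0,0,0,0,1]
    - [0.03,0,0,0,0,0,1]
    - [0.03,0,0,0,0,0,1]
    - [0,0,0,0,0,0,1]

```text
time: 6.75
eef_pos: [0.6043, -0.0811, 0.0511]
orientation: [[-0.997, 0.083, 0.001], [0.083, 0.997, 0.001], [-0.001, 0.001, -1.0]]
wrist_force: [-0.4, -0.7, 0.1]
opening: 0.0001
```

```bash
cat >> h.py <<'E'
def ends(c):
    """front/back of blue tile top along u at z=.07, from scene view"""
    I=c['img'].astype(int);m=(I[...,2]-I[...,0]>40)&(I[...,0]<55)&(I[...,1]<60)&(I[...,2]>I[...,1]+40)
    k=np.zeros_like(m);k[130:240,190:340]=1
    return m&k
E
python3 - <<'E'
from h import *
plan([.655,-.086,.05],-5)
c=camera('scene')
cv2.imwrite('pics/s5.png',cv2.resize(c['img'][120:240,180:330,::-1],None,fx=5,fy=5))
m=ends(c);n,l,s,_=cv2.connectedComponentsWithStats(m.astype(np.uint8));i=1+np.argmax(s[1:,4]);print(s[i])
P=ray(c,np.argwhere(l==i)[:,::-1],.07)[:,:2];u=np.array([.9962,-.0872])
print('u ends',np.percentile(P@u,[0.5,2,98,99.5]))
E
```

```text
t 6.75 pos [ 0.6043 -0.0811  0.0511] F [-0.4 -0.7  0.1] open 0.0001
 total shift units [-0.255 -0.003  0.006] turn units [0.002 0.003 0.008] rows>= 0.8
[236 159  59  34 904]
u ends [0.48154224 0.48355954 0.59444763 0.59772631]
```

View pics/s5.png

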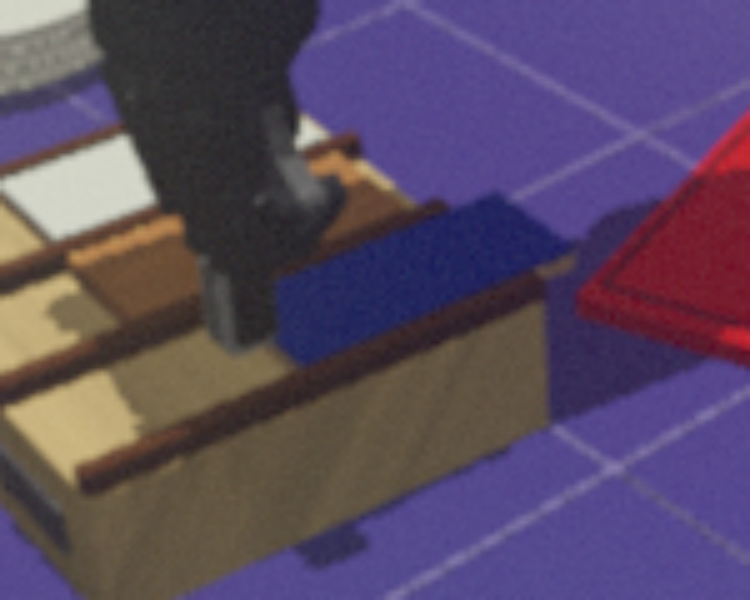

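Picture: the tile overhangs by about 18 mm, with its front end at crop (575,245). I'll push about 21 mm more.

arm_command:
  series:
    - [0.03,0,0,0,0,0,1]
    - [0.03,0,0,0,0,0,1]
    - [0.025,0,0,0,0,0,1]
    - [0.015,0,0,0,0,0,1]
    - [0,0,0,0,0,0,1]

```text
time: 7.42
eef_pos: [0.5836, -0.0794, 0.0511]
orientation: [[-0.997, 0.083, 0.002], [0.083, 0.997, 0.001], [-0.002, 0.001, -1.0]]
wrist_force: [0.7, 0.3, 0.0]
opening: -0.0001
```

```bash
python3 - <<'E'
from h import *
plan([.655,-.086,.05],-5)
c=camera('scene')
cv2.imwrite('pics/s6.png',cv2.resize(c['img'][120:240,180:330,::-1],None,fx=5,fy=5))
m=ends(c);n,l,s,_=cv2.connectedComponentsWithStats(m.astype(np.uint8));i=1+np.argmax(s[1:,4]);print(s[i])
P=ray(c,np.argwhere(l==i)[:,::-1],.07)[:,:2];u=np.array([.9962,-.0872])
print('u ends',np.percentile(P@u,[0.5,2,98,99.5]))
E
```

```text
t 7.42 pos [ 0.5836 -0.0794  0.0511] F [0.7 0.3 0. ] open -0.0001
 total shift units [-0.359 -0.003  0.006] turn units [0.002 0.004 0.008] rows>= 1.1
[246 155  57  33 868]
u ends [0.46149224 0.46328926 0.5734858  0.57706239]
```

The overhang is now about 38.5 mm, a third of the tile. I'll back off, rise and go to above the overhanging end.

arm_command:
  series:
    - [-0.03,0,0,0,0,0,1]
    - [0,0,-0.2,0,0,0,1]
    - [0,0,-0.2,0,0,0,1]
    - [0.18,0,0,0,0,0,-0.65]
    - [0.18,0,0,0,0,0,-0.65]
    - [0.18,0,0,0,0,0,-0.65]
    - [0,0,0,0,0,0,-0.65]
    - [0,0,0,0,0,0,-0.65]

```text
time: 8.48
eef_pos: [0.4825, -0.071, 0.1336]
orientation: [[-0.997, 0.083, 0.002], [0.083, 0.997, 0.0], [-0.002, 0.0, -1.0]]
wrist_force: [1.1, -0.1, -0.2]
opening: 0.0704
```

```bash
python3 - <<'E'
from h import *
plan([.4717,-.0699,.09],-5)
E
```

```text
t 8.47 pos [ 0.4825 -0.071   0.1336] F [ 1.1 -0.1 -0.2] open 0.0704
 total shift units [0.055 0.001 0.218] turn units [0.001 0.005 0.009] rows>= 0.7
```

arm_command:
  series:
    - [0.055,0,0.06,0,0.005,0.01,-0.65]
    - [0,0,0.09,0,0,0,-0.65]
    - [0,0,0.07,0,0,0,-0.65]
    - [0,0,0,0,0,0,-0.65]

```text
time: 8.98
eef_pos: [0.4711, -0.0702, 0.086]
orientation: [[-0.996, 0.089, -0.002], [0.089, 0.996, -0.001], [0.002, -0.001, -1.0]]
wrist_force: [0.1, 0.1, 0.0]
opening: 0.0708
```

```bash
python3 - <<'E'
from h import *
plan([.4717,-.0699,.0435],-5)
c=camera('scene')
a=cv2.resize(c['img'][110:230,220:320,::-1],(400,480))
w=camera('wrist');b=cv2.resize(w['img'][:,:,::-1],(400,250))
cv2.imwrite('pics/g1.png',np.hstack([a,np.vstack([b,np.zeros((230,400,3),np.uint8)])]))
e=observe()['eef_pos'];print(proj(c,[[.4717,-.0699,.07]]),proj(w,[[.4717,-.0699,.07]]))
E
```

```text
t 8.97 pos [ 0.4711 -0.0702  0.086 ] F [0.1 0.1 0. ] open 0.0708
 total shift units [-0.003  0.002  0.212] turn units [-0.001 -0.004 -0.003] rows>= 0.7
[[287.8266513  162.10275278]] [[320.15423617 232.94513409]]
```

View pics/g1.png

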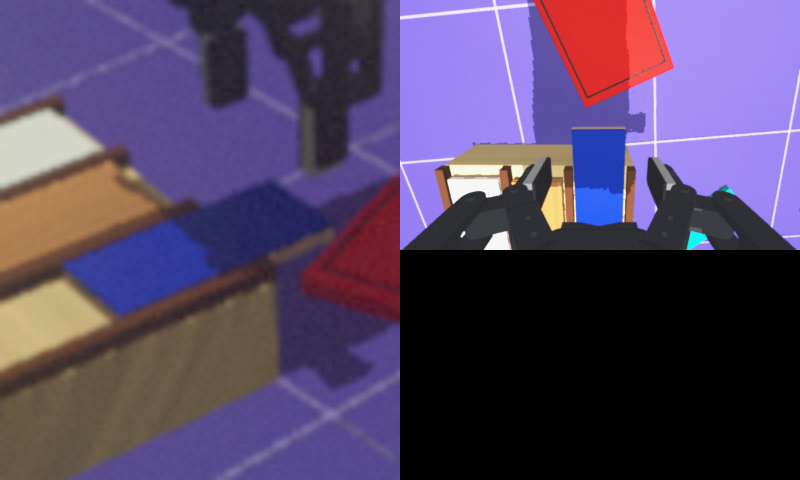

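Picture: the jaws straddle the tile centrally in the wrist view, with fingers at columns 545 and 655 and the tile at 600. They are still above it. I'll work out tip height from those wrist pixels.

```bash
python3 - <<'E'
from h import *
w=camera('wrist');e=observe()['eef_pos'];v=np.array([.0872,.9962,0]);u=np.array([.9962,-.0872,0])
for z in (.07,.085,.095,.105,.115):
  for du in (-.011,0.011):
    P=e+du*u;P[2]=z;print(z,du,proj(w,[P-.037*v,P+.037*v]).round().tolist())
s=camera('scene')
for z in (.09,.1,.11):
  P=e.copy();P[2]=z;print('scene crop',[(((q-[220,110])*4).round()).tolist() for q in proj(s,[P-.04*v,P+.04*v])])
E
```

```text
0.07 -0.011 [[256.0, 215.0], [383.0, 215.0]]
0.07 0.011 [[258.0, 250.0], [381.0, 250.0]]
0.085 -0.011 [[251.0, 224.0], [388.0, 224.0]]
0.085 0.011 [[253.0, 261.0], [386.0, 261.0]]
0.095 -0.011 [[247.0, 231.0], [392.0, 231.0]]
0.095 0.011 [[250.0, 270.0], [390.0, 270.0]]
0.105 -0.011 [[243.0, 239.0], [397.0, 239.0]]
0.105 0.011 [[246.0, 280.0], [394.0, 280.0]]
0.115 -0.011 [[238.0, 248.0], [402.0, 248.0]]
0.115 0.011 [[241.0, 291.0], [399.0, 291.0]]
scene crop [[221.0, 139.0], [320.0, 210.0]]
scene crop [[220.0, 121.0], [319.0, 191.0]]
scene crop [[219.0, 103.0], [319.0, 173.0]]
```

arm_command:
  series:
    - [0,0,0.09,0,0,0,-0.65]
    - [0,0,0.08,0,0,0,-0.4]
    - [0,0,0.05,0,0,0,-0.32]
    - [0,0,0,0,0,0,-0.32]
    - [0,0,0,0,0,0,-0.32]

```text
time: 9.8
eef_pos: [0.474, -0.0702, 0.0437]
orientation: [[-0.996, 0.089, 0.004], [0.089, 0.996, 0.0], [-0.004, 0.001, -1.0]]
wrist_force: [0.8, -0.7, -0.1]
opening: 0.0561
```

```bash
python3 - <<'E'
from h import *
plan([.4717,-.0699,.041],-5)
c=camera('scene')
a=cv2.resize(c['img'][125:200,255:325,::-1],(525,562),interpolation=cv2.INTER_CUBIC)
cv2.imwrite('pics/g2.png',a)
e=observe()['eef_pos'];v=np.array([.0872,.9962,0]);u=np.array([.9962,-.0872,0])
h=observe()['opening']/2
for z in (.054,.058,.062):
  P=e.copy();P[2]=z;print(z,[((q-[255,125])*7.5).round().tolist() for q in proj(c,[P+h*v-.011*u,P+h*v+.011*u,P+(h+.014)*v+.011*u])])
E
```

```text
t 9.8 pos [ 0.474  -0.0702  0.0437] F [ 0.8 -0.7 -0.1] open 0.0561
 total shift units [0.012 0.    0.014] turn units [ 0.001  0.008 -0.003] rows>= 0.1
0.054 [[340.0, 367.0], [270.0, 397.0], [303.0, 423.0]]
0.058 [[340.0, 354.0], [270.0, 384.0], [303.0, 409.0]]
0.062 [[339.0, 341.0], [270.0, 371.0], [303.0, 396.0]]
```

View pics/g2.png

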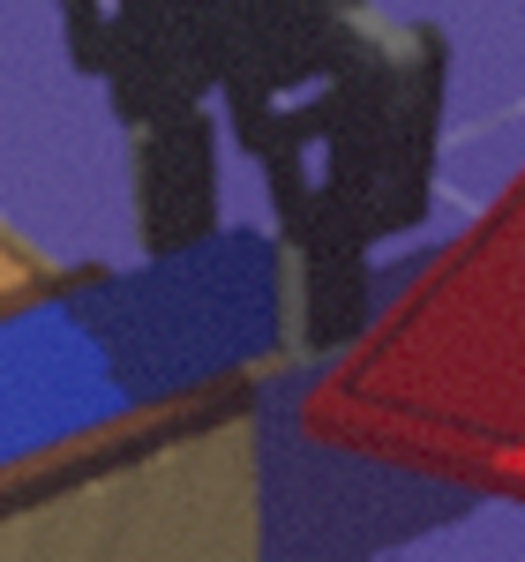

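Picture: the tips of the near finger end at about crop (305,362), level with the tile's top and roughly 11 mm above its underside. I'll lower about 13 mm more.

arm_command:
  series:
    - [0.012,0,0.04,0,0.008,0,-0.32]
    - [0.003,0,0.025,0,0,0,-0.32]
    - [0,0,0,0,0,0,-0.32]

```text
time: 10.22
eef_pos: [0.4712, -0.0698, 0.0303]
orientation: [[-0.996, 0.088, 0.001], [0.088, 0.996, 0.001], [-0.001, 0.001, -1.0]]
wrist_force: [-0.2, 0.5, -0.8]
opening: 0.0567
```

```bash
python3 - <<'E'
from h import *
plan([.4717,-.0699,.030],-5)
c=camera('scene');I=c['img'].astype(int);old=cv2.imread('pics/g2.png')
for x in (293,296,299,302,305):
    col=I[150:200,x];print(x,[int(v[2]-v[0]) for v in col[10:40]])
    oc=cv2.resize(old,(70,75),interpolation=cv2.INTER_AREA)[:,x-255].astype(int);print('old',[int(v[0]-v[2]) for v in oc[35:65]])
E
```

```text
t 10.22 pos [ 0.4712 -0.0698  0.0303] F [-0.2  0.5 -0.8] open 0.0567
 total shift units [-0.003 -0.     0.002] turn units [ 0.002  0.002 -0.003] rows>= 0.0
293 [27, 32, 8, 8, 11, 13, 17, 17, 15, 17, 8, -2, -11, -11, 3, 14, 15, 21, 25, 30, 30, 26, 29, 30, 25, 28, 29, 28, 27, 32]
old [-4, -4, -1, 0, -1, -1, -2, -2, -1, 1, 0, -1, -8, -8, 10, 24, 30, 31, 30, 31, 29, 29, 28, 31, 31, 28, 32, 30, 29, 31]
296 [2, 2, 7, 1, 1, 1, -1, 1, 1, -1, 2, 1, -2, 3, 2, 0, -2, 0, -6, -29, -49, -46, -47, -13, 21, 32, 30, 28, 31, 34]
old [2, 2, 5, 5, 4, 2, 6, -1, 1, 6, 2, -2, 1, 13, 26, 28, 12, -25, -61, -61, -50, -47, -43, -13, 18, 29, 30, 29, 31, 30]
299 [4, -2, 1, 1, 2, 2, 4, 9, 3, 6, 5, 5, 5, 7, 0, 5, 7, -15, -51, -74, -62, -54, -47, -45, -11, 22, 32, 27, 30, 31]
old [7, 6, 6, 4, 2, 5, 2, 5, 4, 5, 4, 5, 11, 6, -27, -63, -67, -71, -79, -76, -62, -50, -48, -42, -9, 23, 31, 30, 29, 29]
302 [5, 4, 5, 7, 3, 5, 2, 5, 7, 5, 4, 5, 2, 5, 5, 5, -9, -26, -58, -75, -75, -63, -49, -48, -45, -3, 30, 33, 32, 31]
old [5, 6, 5, 6, 6, 3, 3, 4, 9, 1, -16, -44, -65, -62, -42, -47, -47, -45, -66, -75, -76, -63, -48, -46, -42, -5, 26, 32, 31, 32]
305 [2, 3, 6, 12, 25, 24, 14, -17, -45, -48, -22, -15, -42, -58, -64, -71, -74, -62, -51, -65, -78, -70, -61, -51, -47, -42, -3, 28, 33, 33]
old [44, 32, 27, 27, 28, 28, 18, -7, -38, -60, -51, -39, -51, -66, -74, -77, -75, -59, -50, -63, -77, -71, -59, -49, -46, -43, -4, 27, 32, 31]
```

The tips are now about 2–5 mm above the tile's underside level. I'll lower 5 mm more and close.

arm_command:
  series:
    - [-0.003,0,0.024,0,0,0,-0.32]
    - [0,0,0,0,0,0,-0.1]
    - [0,0,0,0,0,0,0.1]
    - [0,0,0,0,0,0,0.5]
    - [0,0,0,0,0,0,1]
    - [0,0,0,0,0,0,1]
    - [0,0,0,0,0,0,1]
    - [0,0,0,0,0,0,1]
  squeeze: 80

```text
time: 11.28
eef_pos: [0.472, -0.0698, 0.0257]
orientation: [[-0.996, 0.088, 0.002], [0.088, 0.996, 0.001], [-0.001, 0.001, -1.0]]
wrist_force: [-0.3, 0.2, -0.8]
opening: 0.0483
```

arm_command:
  series:
    - [0,0,-0.04,0,0,0,1]
    - [0,0,-0.06,0,0,0,1]
    - [0,0,-0.1,0,0,0,1]
    - [0,0,-0.15,0,0,0,1]
    - [0,0,-0.15,0,0,0,1]
    - [0,0,0,0,0,0,1]

```text
time: 12.02
eef_pos: [0.472, -0.0703, 0.1323]
orientation: [[-0.996, 0.089, 0.003], [0.089, 0.996, 0.001], [-0.003, 0.001, -1.0]]
wrist_force: [-0.9, 0.2, -2.3]
opening: 0.0486
```

```bash
python3 - <<'E'
from h import *
plan([.4717,-.0699,.12],-5)
c=camera('scene');w=camera('wrist')
a=cv2.resize(c['img'][60:220,180:340,::-1],(400,400))
b=cv2.resize(w['img'][:,:,::-1],(400,250))
cv2.imwrite('pics/l1.png',np.hstack([a,np.vstack([b,np.zeros((150,400,3),np.uint8)])]))
E
```

```text
t 12.03 pos [ 0.472  -0.0703  0.1323] F [-0.9  0.2 -2.3] open 0.0486
 total shift units [0.002 0.002 0.062] turn units [ 0.002  0.006 -0.004] rows>= 0.2
```

View pics/l1.png

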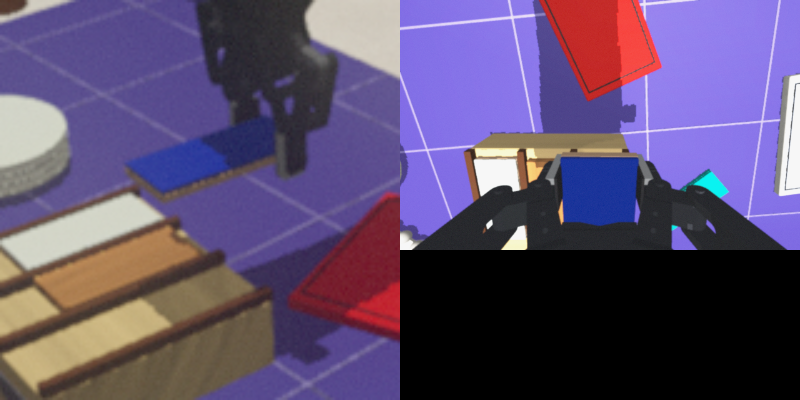

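Picture: the tile is held level by its front end, with the white tile still in its lane. The near fingertip ends around crop (290,175), below the tile's edge at about (272,150). I'll check numerically how far the tips extend below the tile.

```bash
python3 - <<'E'
from h import *
c=camera('scene');I=c['img'].astype(int);r,g,b=I[...,0],I[...,1],I[...,2]
L=np.full(r.shape,'.');L[(b-r>35)]='c';L[(b-r>60)&(r<45)]='B';L[I.max(2)<75]='D';L[(I.max(2)>=50)&(r>=b)]='S'
print('cols 262..312')
for y in range(104,136): print(y,''.join(L[y,262:312]))
e=observe()['eef_pos'];v=np.array([.0872,.9962,0]);u=np.array([.9962,-.0872,0])
A=e-.0+0*u
for z in (.156,.161,.166,.171,.176):
  P=e.copy();P[2]=z;print(z,'tile side at +.011u,+.035u; finger inner-,inner+,outer+:',proj(c,[P+.025*v+.011*u,P+.025*v+.035*u,P+.025*v-.011*u,P+.025*v+.011*u,P+.039*v+.011*u]).round(1).tolist())
w=camera('wrist');m=blue(w,200,450,150,400);ys,xs=np.where(m);print('wrist tile rows',ys.min())
for y in (256,270,290,310,330):
    q=xs[ys==y];print(y,q.min() if len(q) else 0,q.max() if len(q) else 0)
for z in (.166,.171,.176,.181):
  P=e.copy();P[2]=z;print(z,proj(w,[P-.013*u-.025*v,P-.013*u+.025*v,P+.02*u-.025*v,P+.02*u+.025*v]).round().tolist())
E
```

```text
cols 262..312
104 cccccccccc.DDDDDDDDDDDccccc.DDDD.cc.DDDDDDD.DDDDDD
105 cccccccccc.DDDDDDDDDDD.cccc.DDDD.cc.DDDDDDD.DDDDDD
106 ccccccccccc.DDDDDDDDDD.cccccDDDDD...DDDDDDDDDDDDDD
107 cccccccccccDDDDDDDDDDDccccccDDDDDDDDDDDDDDDDDDDDDD
108 cccccccccccDDDDDDDDDccccBcccDDDDDDDDDDDDDDDDDDDDD.
109 ccccccccccc.DDDDDcccccBcccccDDDDDDDDDDDDDDDDDDDDD.
110 ccccccccccc..DccccccccccBcccDDDDDDDDDDDDDDDDDDDDDc
111 cccccccccccccccccccccccccccc.DDDDDDDDDDDDDDDDDD..c
112 cccccccccccccBccccBccccccccccDDDDDDDDDDDDDDDDccccc
113 cccccccBcccccccccccccccccccc.DDDDDDDDDDDDDcccccccc
114 cccccccccccccccccccccccccccc..SDDDDDDDDDDccccccccc
115 cccccccccBccccccccccccBccccc.D..DDDDDDDDDccccccccc
116 cccccccccccccccccccccccccccc.S..DDDDDDDDDccccccccc
117 cccccccccccccccccccccccccccc.D.SDDDDDDDDDccccccccc
118 BcBcccccccccccBccccccccccccc.D..DDDDDDDDDccccccccc
119 cBBcccBcccccccccBccccccccccc.D..SDDDDDDDDccccccccc
120 cBcBcccccccBccccccccccccccBc....DDDDDDDDDccccccccc
121 cccBBccccccBccccccccccccccBc..S.DDDDDDDDDccccccccc
122 ccBccBBBcccBccBcccccccccccc.D...DDDDDDDDDccccccccc
123 cBcccBcBccccccBBccccccccc..SS.S.DDDDD
[... 1057 characters left out ...]
 [299.9, 120.8], [290.0, 124.5], [294.7, 127.6]]
0.171 tile side at +.011u,+.035u; finger inner-,inner+,outer+: [[289.9, 122.0], [278.8, 126.2], [299.9, 118.3], [289.9, 122.0], [294.6, 125.1]]
0.176 tile side at +.011u,+.035u; finger inner-,inner+,outer+: [[289.8, 119.5], [278.6, 123.6], [299.8, 115.8], [289.8, 119.5], [294.6, 122.6]]
wrist tile rows 254
256 258 379
270 260 377
290 260 376
310 262 375
330 262 375
0.166 [[261.0, 251.0], [379.0, 251.0], [265.0, 318.0], [375.0, 318.0]]
0.171 [[259.0, 256.0], [381.0, 256.0], [263.0, 325.0], [377.0, 325.0]]
0.176 [[257.0, 262.0], [384.0, 262.0], [261.0, 333.0], [379.0, 333.0]]
0.181 [[254.0, 268.0], [386.0, 268.0], [259.0, 341.0], [381.0, 341.0]]
```

Tips hang about 6–8 mm below the tile, so it would drop on release. I'll set it back in its lane at the same pose and re-grip about 6 mm higher.

arm_command:
  series:
    - [0,0,0.15,0,0.006,0,1]
    - [0,0,0.15,0,0,0,1]
    - [0,0,0.1,0,0,0,1]
    - [0,0,0.04,0,0,0,1]
    - [0,0,0,0,0,0,1]

```text
time: 12.85
eef_pos: [0.4677, -0.0704, 0.036]
orientation: [[-0.996, 0.089, -0.011], [0.089, 0.996, -0.0], [0.011, -0.001, -1.0]]
wrist_force: [0.5, 0.3, -2.2]
opening: 0.0485
```

```bash
python3 - <<'E'
from h import *
plan([.472,-.0698,.0257],-5.05)
E
```

```text
t 12.85 pos [ 0.4677 -0.0704  0.036 ] F [ 0.5  0.3 -2.2] open 0.0485
 total shift units [-0.022  0.005  0.051] turn units [-0.003 -0.021 -0.002] rows>= 0.2
```

arm_command:
  series:
    - [-0.021,0.004,0.015,0,-0.021,0,1]
    - [0,0,0.012,0,0,0,1]
    - [0,0,0.012,0,0,0,1]
    - [0,0,0,0,0,0,1]

```text
time: 13.35
eef_pos: [0.4734, -0.0699, 0.0292]
orientation: [[-0.996, 0.089, 0.003], [0.089, 0.996, -0.001], [-0.003, -0.001, -1.0]]
wrist_force: [0.3, -0.1, -1.4]
opening: 0.049
```

```bash
python3 - <<'E'
from h import *
plan([.472,-.0698,.0257],-5.05)
E
```

```text
t 13.35 pos [ 0.4734 -0.0699  0.0292] F [ 0.3 -0.1 -1.4] open 0.049
 total shift units [ 0.007 -0.     0.017] turn units [-0.002  0.007 -0.002] rows>= 0.1
```

arm_command:
  series:
    - [0.005,0,0.01,0,0.005,0,1]
    - [0,0,0.006,0,0,0,1]
    - [0,0,0,0,0,0,1]

```text
time: 13.72
eef_pos: [0.4724, -0.0698, 0.026]
orientation: [[-0.996, 0.089, 0.001], [0.089, 0.996, -0.001], [-0.001, -0.001, -1.0]]
wrist_force: [0.6, -0.3, -0.4]
opening: 0.0486
```

arm_command:
  series:
    - [0,0,0,0,0,0,-0.35]
    - [0,0,0,0,0,0,-0.35]
    - [0,0,0,0,0,0,-0.35]
    - [0,0,-0.025,0,0,0,-0.35]
    - [0,0,-0.006,0,0,0,-0.35]
    - [0,0,0,0,0,0,-0.35]

```text
time: 14.48
eef_pos: [0.4729, -0.0699, 0.033]
orientation: [[-0.996, 0.089, 0.002], [0.089, 0.996, -0.001], [-0.002, -0.001, -1.0]]
wrist_force: [0.3, 0.3, 0.4]
opening: 0.0577
```

```bash
cat >> h.py <<'E'
def label(y0,y1,x0,x1):
    c=camera('scene');I=c['img'].astype(int);r,g,b=I[...,0],I[...,1],I[...,2]
    L=np.full(r.shape,'.');L[(b-r>35)]='c';L[(b-r>60)&(r<45)]='B';L[I.max(2)<75]='D';L[(I.max(2)>=50)&(r>=b)]='S'
    for y in range(y0,y1): print(y,''.join(L[y,x0:x1]))
    return c
E
python3 - <<'E'
from h import *
plan([.472,-.0698,.032],-5.05)
label(150,190,270,315)
E
```

```text
t 14.47 pos [ 0.4729 -0.0699  0.033 ] F [0.3 0.3 0.4] open 0.0577
 total shift units [ 0.004 -0.     0.005] turn units [-0.001  0.004 -0.003] rows>= 0.0
150 ccc.DDDDDDDDDDccccc.DDDDD.ccc.DDDDDDDDDDDDD.c
151 ccc.SDDDDDDDDDcccccc.DDDD.ccc.DDDDDDDDDDDDD.c
152 ccc.SDDDDDDDDDcccccccDDDDDccc.DDDDDDDDDDDDD.c
153 ccc.SDDDDDDDDDccccccc.DDDD.cc.DDDDDDDDDDDDDcc
154 ccc.SDDDDDDDDDccccccc.DDDD.ccDDDDDDDDDDDDDDcc
155 ccc.DDDDDDDDDDccccccc.DDDDD.DDDDDDDDDDDDDDDcc
156 ccc.DSDDDDDDDDccccccccDDDDDDDDDDDDDDDDDDDDDcc
157 ccc.SSDDDDDDccccccccccDDDDDDDDDDDDDDDDDDDDDc.
158 ccc.DSDDDccccccccccccc.DDDDDDDDDDDDDDDDDDDD.S
159 ccc.DDDcccccccccccccccDDDDDDDDDDDDDDDDDDDDSSS
160 cccc.ccccccccccccccccccDDDDDDDDDDDDDDDDDDDSSS
161 cccccccccccccccccccccc.DDDDDDDDDDDDDDDD..SSSS
162 cccccccccccccccccBcccB.DSDDDDDDDDDDDD...SSSSS
163 cccccccccccccccccccccc.SSSSDDDDDDDD....SSSSSS
164 cccccccccccccccccccccB.DSSSDDDDDDDD...SSSSSSS
165 cccccccccccccccccccccc.DSSSDDDDDDDD..SSSSSSSS
166 cccccccccccccccccccccc.DSSDDDDDDDDD.SSSSSSSSS
167 cccccccccccccccccccccccDSSDDDDDDDDDSSSSSSSSSS
168 cccccccccccccccccccccc.DSSSDDDDDDDSSSSSSSSS
[... 352 characters left out ...]

176 Bcccccccc.DSSSSSSSSD...D..DSSSSSSSSSSSSSSSSSS
177 cBcccccDDSSSSSSSSSSD.....SSSSSSSSSSSSSSSSSSSS
178 cBBc.DSSSSSSSSSDSSSD.....SSSSSSSSSSSSSSSSSSSS
179 cc.SSSSSSSSSSSSSSSSD.....SSSSSSSSSSSSSSSSSSSS
180 .SSSSSSSSSSSSDSSSSS......SSSSSSSSSSSSSSSSSSSS
181 SSSSSSSSSSSSDSSSSSS......SSSSSSSSSSSSSSSSSSSS
182 SSSSSSSDDSSSSSSSSSS......SSSSSSSSSSSSSSSSSSSS
183 SSSSSSDSSSSSSSSSSSS.......SSSSSSSSSSSSSSSSSSS
184 SSSSSSSSSSSSSSSSSSS........DSSSSSSSSSSSSSSSSS
185 SSSSSSSSSSSSSSSSSSS............DSSSSSSSSSSSSS
186 SSSSSSSSSSSSSSSSSSS...............DSSSSSSSSSS
187 SSSSSSSSSSSSSSSSSSS...................DSSSSSS
188 SSSSSSSSSSSSSSSSSSS................c.....DSSS
189 SSSSSSSSSSSSSSSSSSS..........................
```

Tips are now about level with the tile's underside. Closing and lifting.

arm_command:
  series:
    - [0,0,0,0,0,0,0]
    - [0,0,0,0,0,0,0.5]
    - [0,0,0,0,0,0,1]
    - [0,0,0,0,0,0,1]
    - [0,0,0,0,0,0,1]
    - [0,0,0,0,0,0,1]
  squeeze: 80

```text
time: 15.28
eef_pos: [0.4728, -0.0698, 0.0334]
orientation: [[-0.996, 0.089, 0.002], [0.089, 0.996, -0.0], [-0.002, -0.0, -1.0]]
wrist_force: [-1.9, -0.1, 3.0]
opening: 0.0479
```

arm_command:
  series:
    - [0,0,-0.03,0,0,0,1]
    - [0,0,-0.05,0,0,0,1]
    - [0,0,-0.1,0,0,0,1]
    - [0,0,-0.15,0,0,0,1]
    - [0,0,-0.15,0,0,0,1]
    - [0,0,0,0,0,0,1]

```text
time: 16.02
eef_pos: [0.4721, -0.0701, 0.1345]
orientation: [[-0.996, 0.09, 0.001], [0.09, 0.996, -0.001], [-0.001, -0.001, -1.0]]
wrist_force: [-1.3, 0.4, -2.1]
opening: 0.048
```

```bash
python3 - <<'E'
from h import *
plan([.472,-.0698,.13],-5.05)
c=label(100,138,258,312)
w=camera('wrist');m=blue(w,200,450,150,400);ys,xs=np.where(m);print('wrist tile rows',ys.min())
for y in (256,270,290,310,330):
    q=xs[ys==y];print(y,q.min() if len(q) else 0,q.max() if len(q) else 0)
# whole tile side strip in the scene: two points of bottom edge
E
```

```text
t 16.02 pos [ 0.4721 -0.0701  0.1345] F [-1.3  0.4 -2.1] open 0.048
 total shift units [0.001 0.001 0.023] turn units [-0.001  0.003 -0.004] rows>= 0.1
100 cccccccccccccc.SDDDDDDDDD.ccccDDDDD.ccc.DDDSDDDDDSDDSD
101 cccccccccccccc.SDDDDDDDDD.cccc.DDDDDccc.DDDDDD..DDDDDD
102 cccccccccccccc.DDDDDDDDDDDcccccDDDDDcccDDDDDDD..DDDDSD
103 cccccccccccccc.DDDDDDDDDDDcccccDDDDDcccDDDDDDD..DDDDSD
104 cccccccccccccc.DDDDDDDDDDDcccccDDDDD.c.DDDDDDDDDSDDDD.
105 cccccccccccccc.DDDDDDDDDDDccccc.DDDDDDDDDDDDDDDDDDDDD.
106 cccccccccccccc.DDDDDDDDDDDccccc.DDDDDDDDDDDDDDDDDDDDDc
107 cccccccccccccc.DDDDDDDDDDDccccc.DDDDDDDDDDDDDDDDDDDDDc
108 cccccccccccccc.DDDDDDDDDDDccccc.DDDDDDDDDDDDDDDDDDDD.c
109 cccccccccccccc.DDDDDDDDDDDccBcc.DDDDDDDDDDDDDDDDDD..cc
110 cccccccccccccc.DDDDDDDDccccccccc.DDDDDDDDDDDDDDD.ccccc
111 cccccccccccccc.DDDDDcccccccccccc.DDDDDDDDDDDD..ccccccc
112 cccccccccccccc..D.ccccccccccccc.DDDDDDDDDDDD.ccccccccc
113 ccccccccccccccccccBcBcccccccccc.DS.DDDDDDDDD.ccccccccc
114 cccccccccccccBBcccccccccccccccccD..DDDDDDDDD.ccccccccc
115 ccccccccccccccccccBBccccccccBcccDS.DDDDDDDDD.ccccccccc
116 
[... 673 characters left out ...]
.SSSSSSSSD.SDDDDDD..cccccccccc
128 cBccccBccBcBBBBccccc...SSSSSSS....S.DDDDD..ccccccccccc
129 BcBcBBccBcccBBccc...SSSSSSS...ccc..S.....ccccccccccccc
130 BcBBcBcBcBcBBBc..SSSSSSSS..ccccccc....cccccccccccccccc
131 cccBBBcBcBBc..DSSSSSSS...ccccccccccccccccccccccccccccc
132 cccccBBBcc.SSSSSSSS...cccccccccccccccccccccccccccccccc
133 cccBccc.SSSSSSSSS..ccccccccccccccccccccccccccccccccccc
134 Bccc..SSSSSSSS..cccccccccccccccccccccccccccccccccccccc
135 c..SSSSSSSS...cccccccccccccccccccccccccccccccccccccccc
136 SSSSSSSSS..ccccccccccccccccccccccccccccccccccccccccccc
137 SSSSSS...ccccccccccccccccccccccccccccccccccccccccccccc
wrist tile rows 245
256 262 375
270 263 373
290 265 371
310 265 372
330 266 371
```

Grip is good: tips about 2 mm below the tile's underside. Now turning to the board's heading and crossing over.

```bash
python3 - <<'E'
from h import *
plan([.4824,.2497,.10],4.8)
o=observe();print((goal(4.8).T@(np.array([.4824,.2497,.10])-o['eef_pos']))/.2)
E
```

```text
t 16.12 pos [ 0.4709 -0.07    0.1325] F [-0.2  0.6 -1.3] open 0.0482
 total shift units [0.086 1.597 0.161] turn units [-0.002 -0.003 -0.347] rows>= 5.1
[-0.19088221  1.58790032  0.16236082]
```

arm_command:
  series:
    - [0,0,0,0,0,-0.17,1]
    - [0,0,0,0,0,-0.17,1]
    - [-0.024,0.2,0.01,0,0,0,1]
    - [-0.024,0.2,0.01,0,0,0,1]
    - [-0.024,0.2,0.01,0,0,0,1]
    - [-0.024,0.2,0.02,0,0,0,1]
    - [-0.024,0.2,0.02,0,0,0,1]
    - [-0.024,0.2,0.02,0,0,0,1]
    - [-0.024,0.15,0.02,0,0,0,1]
    - [-0.015,0.06,0,0,0,0,1]
    - [0,0,0,0,0,0,1]

```text
time: 17.5
eef_pos: [0.477, 0.2197, 0.0984]
orientation: [[-0.996, -0.083, -0.018], [-0.083, 0.997, -0.008], [0.019, -0.006, -1.0]]
wrist_force: [0.2, 0.0, -2.4]
opening: 0.048
```

```bash
python3 - <<'E'
from h import *
plan([.4824,.2497,.05],4.8)
E
```

```text
t 17.5 pos [0.477  0.2197 0.0984] F [ 0.2  0.  -2.4] open 0.048
 total shift units [-0.044  0.149  0.24 ] turn units [-0.012 -0.037 -0.001] rows>= 0.9
```

arm_command:
  series:
    - [-0.044,0.1,0.05,-0.012,-0.037,0,1]
    - [0,0.049,0.08,0,0,0,1]
    - [0,0,0.08,0,0,0,1]
    - [0,0,0,0,0,0,1]

```text
time: 18.0
eef_pos: [0.4831, 0.2482, 0.0525]
orientation: [[-0.997, -0.08, -0.001], [-0.08, 0.997, -0.002], [0.001, -0.002, -1.0]]
wrist_force: [-0.3, -0.5, -1.9]
opening: 0.0484
```

```bash
python3 - <<'E'
from h import *
plan([.4824,.2497,.02],4.8)
for n in ('top','scene'):
    c=camera(n);I=c['img'].astype(int);r,g,b=I[...,0],I[...,1],I[...,2]
    m=(b-r>70)&(r<45)&(b>90)
    m=cv2.morphologyEx(m.astype(np.uint8),cv2.MORPH_OPEN,np.ones((3,3)))
    k,l,s,ct=cv2.connectedComponentsWithStats(m)
    for i in np.argsort(-s[1:,4])[:3]+1: print(n,s[i],ct[i].round())
    print(proj(c,[[.524,.253,.08]]))
E
```

```text
t 18.0 pos [0.4831 0.2482 0.0525] F [-0.3 -0.5 -1.9] open 0.0484
 total shift units [0.003 0.008 0.162] turn units [-0.003 -0.001 -0.007] rows>= 0.5
top [ 291  118   56   49 1247] [319. 142.]
top [205 152  26  36 589] [221. 167.]
top [214 209  16   5  56] [221. 211.]
[[218.36349953 183.4127177 ]]
scene [ 235  249   73   26 1386] [273. 261.]
scene [372 248  49  35 943] [394. 263.]
scene [421 237   9  14  60] [426. 244.]
[[403.20248896 256.5691517 ]]
```

arm_command:
  series:
    - [0,0.008,0.08,0,0,-0.007,1]
    - [0,0,0.08,0,0,0,1]
    - [0,0,0.05,0,0,0,1]
    - [0,0,0,0,0,0,1]

```text
time: 18.6
eef_pos: [0.4841, 0.2499, 0.0092]
orientation: [[-0.997, -0.083, 0.002], [-0.083, 0.997, -0.0], [-0.002, -0.0, -1.0]]
wrist_force: [0.3, 0.9, -1.6]
opening: 0.0483
```

```bash
cat >> h.py <<'E'
def tile(z):
    c=camera('top');I=c['img'].astype(int);r,g,b=I[...,0],I[...,1],I[...,2]
    m=(b-r>70)&(r<45)&(b>90);m[:,:190]=0;m[:,270:]=0
    print('top rect',rect(c,m,z))
    P=ray(c,np.argwhere(m)[:,::-1],z)[:,:2];a=np.radians(4.8);u=np.array([np.cos(a),np.sin(a)]);v=np.array([-u[1],u[0]]);C=np.array([.5243,.2532])
    print('rel board: u',np.percentile((P-C)@u,[1,99]).round(4),'v',np.percentile((P-C)@v,[1,99]).round(4))
E
python3 - <<'E'
from h import *
plan([.4824,.2497,-.0146],4.8)
tile(.03)
label(225,275,375,450)
E
```

```text
t 18.6 pos [0.4841 0.2499 0.0092] F [ 0.3  0.9 -1.6] open 0.0483
 total shift units [ 0.009 -0.     0.119] turn units [-0.001  0.003 -0.002] rows>= 0.4
top rect (array([550. , 257.2]), array([45.6, 74. ]), 5.1, np.int32(505))
rel board: u [-0.0537  0.0623] v [-0.0205  0.0227]
225 ccccccccccDDDDDDDDDDDDDDD.DDDDDDDDDDDDDDDDDDDDDDDDDDDDDDDDDDDDDDDDDDDDDDDDS
226 ccccccccccDDDDDDDDDDDDDDDDDDDDDDDDDDDDDDDDDDDDDDDDDDDDDDDDDDDDDDDDDDDDDDDSS
227 ccccccccccDDDDDDDDDDDDDDDDDDDDDDDDDDDDDDDDDDDDDDDDDDDDDDDDDDDDDDDDDDDDDDDDD
228 ccccccccccDDDDDDDDDDDDDDDDDDDDDDDDDDDDDDDDDDDDDDDDDDDDDDDDDDDDDDDDDDDDDDDDS
229 cccccccccc.DDDDDDDDDDDDDDDDDDDDDDDDDDDDDDDDDDDDDDDDDDDDDDDDDDDDDDDDDDDDDDDD
230 cccccccccc.DDDDDDDDDDDDDDDDDDDDDDDDDDDDDDDDDDDDDDDDDDDDDDDDDDDDDDDDDDDDDDDD
231 cccccccccc.DDDDDDDDDDDDDDDDDDDDDDDDDDDDDDDDDDDDDDDDDDDDDDDDDDDDDDDDDDDDDDDD
232 ccccccccccDDDDDDDDDDDDDDDDDDDDDDDDDDDDDDDDDDDDDDDDDDDDDDDDDDDDDDDDDDDDDDDDD
233 cccccccccc.DDDDDDDDDDDDDDDDDDDDDDDDDDDDDDDDDDDDDDDDDDDDDDDDDDDDDDDDDDcccDDD
234 cccccccccc.DDDDDDDDDDDDDDDDDDDDDDDD..DDDDDDDDDDDDDDDDDDDDDDDDDDDDDDDDccccDD
235 cccccccccc.c.DD.DDD
[... 2476 characters left out ...]
BBBBBBBBBBBBBBBBBBBBBBBBBBBBBBBBBBBBcDSSSDDDDDDDDSSSSSS..ccc
267 c..SSSSSSSS..cBBBBBBBBBBBBBBBBBBBBBBBBBBBBBBBBBBBBBDDSSSSDDDDDDDDSSSSSS...c
268 ..SSSSSSSS.ccBBBBBBBBBBBBBBBBBBBBBBBBBBBBBBBBBBBBBBDSSSSSDDDDDDDSSSSSSSSS..
269 .SSSSSSSS.cBBBBBBBBBBBBBBBBBBBBBBBBBBBBBBBBBBBBBBBBDSSSSDDDDDDDDSSSSSSSSSSS
270 SSSSSSSS.ccBBBBBBBBBBBcBBBBBBBBBBBBBBBBBBBBBBBBBBBBDSSSSDDDDDDDSSSSSSSSSSSS
271 SSSSSSSccBBBBBBBBBBBBBBBBBBBBBBBBBBBBBBBBBBBBBBBBBcDSSSSDDDDDDSSSSSSSSSSSSS
272 SSSSS.ccBBBBBcBBBBBBBBBBBBBBBBBBBBBBBBBBBBBBBBBBBBcDSSSSDDDDDSSSSSSSSSSSSSS
273 S.SS.cccBBBBBBBBBBBBBBBBBBBBBBBBBBBBBBBBBBBBBBBBBcDSSSSSDDDDSSSSSSSSSSSSSSS
274 SSS.ccBBBBBBBBBBBBBBBBBBBBBBBBBBBBBBBBBBBBBBBBBB.SSSSSSDDDDSSSSSSSSSSSSSSSS
```

arm_command:
  series:
    - [0,0,0.04,0,0,0,1]
    - [0,0,0.03,0,0,0,1]
    - [0,0,0.01,0,0,0,1]
    - [0,0,0,0,0,0,1]

```text
time: 19.2
eef_pos: [0.4852, 0.2505, -0.0063]
orientation: [[-0.997, -0.083, 0.004], [-0.083, 0.997, 0.001], [-0.004, 0.001, -1.0]]
wrist_force: [-0.7, 0.1, -0.9]
opening: 0.048
```

```bash
python3 - <<'E'
from h import *
plan([.4824,.2497,-.0146],4.8)
tile(.028)
E
```

```text
t 19.2 pos [ 0.4852  0.2505 -0.0063] F [-0.7  0.1 -0.9] open 0.048
 total shift units [ 0.014 -0.003  0.042] turn units [ 0.002  0.008 -0.002] rows>= 0.1
top rect (array([549.7, 254.3]), array([45.3, 67.8]), 4.3, np.int32(472))
rel board: u [-0.0549  0.0589] v [-0.0234  0.0195]
```

arm_command:
  series:
    - [0,0.01,0.018,0,0.008,0,1]
    - [0,0,0.012,0,0,0,1]
    - [0,0,0,0,0,0,1]

```text
time: 19.62
eef_pos: [0.4856, 0.2525, -0.0085]
orientation: [[-0.997, -0.082, -0.0], [-0.082, 0.997, 0.002], [-0.0, 0.002, -1.0]]
wrist_force: [-0.5, 0.2, -1.8]
opening: 0.0481
```

arm_command:
  series:
    - [0,0,0.008,0,0,0,1]
    - [0,0,0,0,0,0,1]

```text
time: 19.88
eef_pos: [0.4859, 0.2527, -0.0088]
orientation: [[-0.997, -0.082, 0.0], [-0.082, 0.997, 0.003], [-0.0, 0.003, -1.0]]
wrist_force: [-2.1, -1.5, 0.8]
opening: 0.0485
```

arm_command:
  series:
    - [0,0,0.015,0,0,0,1]
    - [0,0,0,0,0,0,1]

```text
time: 20.12
eef_pos: [0.4861, 0.2529, -0.0086]
orientation: [[-0.997, -0.081, 0.0], [-0.081, 0.997, 0.004], [-0.0, 0.004, -1.0]]
wrist_force: [0.2, 0.0, -2.1]
opening: 0.0482
```

```bash
python3 - <<'E'
from h import *
plan([.4859,.2527,-.0146],4.8)
tile(.022)
label(238,285,365,440)
E
```

```text
t 20.12 pos [ 0.4861  0.2529 -0.0086] F [ 0.2  0.  -2.1] open 0.0482
 total shift units [ 0.001 -0.001  0.03 ] turn units [ 0.007  0.001 -0.006] rows>= 0.1
top rect (array([550.1, 257.1]), array([45.9, 71.4]), 5.6, np.int32(465))
rel board: u [-0.053   0.0611] v [-0.0205  0.0231]
238 cccccccccccccccccccDDDDDDDDDDDDDDDDDDDDDDDDDDDDDDDDDDDDDDDDDDDDDDDDDDDDDDDD
239 cccccccccccccccccccDDDDDDDDDDDDDDDDDDDDDDDDDDDDDDDDDDDDDDDDDDDDDDDDDDDDDDDD
240 ccccccccccccccccccc.DDDDDDDDDDDDDDDDDDDDDDDDDDDDDDDDDDDDDDDDDDDDDDDDDDDDDDD
241 cccccccccccccccccccDDDDDDDDDDDDDDDDDDDDDDDDDDDDDDDDDDDDDDDDDDDDDDDDDDDDDDDD
242 ccccccccccccccccccc.DDDDDDDDDDDDDDDDDDDDDDDDDDDDDDDDDDDDDDDDDDDDDDDDDDDDDDD
243 ccccccccccccccccccc.DDDDDDDDDDDDDDDDDDDDDDDDDDDDDDDDDDDDDDDDDDDDDDDDDDDDDDD
244 cccccccccccccccccccc.DDDDDDDDDDDDDDDDDDDDDDDDDDDDDDDDDDDDDDDDDDDDDDDDDDDDDD
245 ccccccccccccccccccc.c..DDDDDDDDDDDDDDDDDDDDD.c.DDDDDDDDDDDDDDDDDDDDDDDDDDDD
246 ccccccccccccccccccc.c......DDDDDDDDDDDDDDDS....ccDDDDDDDDDDDDDDDDDDDDDDDDDD
247 cccccccccccccccccccc....cc..DDDDDDDDDDDDDSSSS...ccc.DDDDDDDDDDDDDDDDDDDDDDD
248 ccccccccccccccc
[... 2240 characters left out ...]
SSSSSSS..cBBBBBBBBBBBBBBBBBBBBBBBBBBBBBBBBBBBcDSS.SDDDDDDDSS
277 ..SSSS.SSSSSSSSSSSSSS.ccBBcBBBBBBBBBBBBBBBBBBBBBBBBBBBBBBBBBcDSSSSDDDDDDDSS
278 .SSSSSSSSSSSSSSSSSSS.ccBBBBBBBBBBBBBBBBBBBBBBBBBBBBBBBBBBBBBDDSSSDDDDDDDDSS
279 SSSSSSSSSSSSSSSSSSSccBBBBBBcBBBBBBBBBBBBBBBBBBBBBBBBBBBBBBBBDSSSSDDDDDDDDSS
280 SSSSSSSSSSSSSSSSS.ccBBBBBBBBBBBBBBBBBBBBBBBBBBBBBBBBBBBBBBBBDSSSSDDDDDDDSSS
281 SSSSSSSSSSSSSSSS.ccBcBBBBBBBBBBBBBBBBBBBBBBBBBBBBBBBBBBBBBBBDSSS.SDDDDDSSSS
282 SSSSSSSSSSSSSSS.ccBBBBBBBBBccBBBBBBBBBBBBBBBBBBBBBBBBBBBBBBcDSSSSSDDDDSSSSS
283 SSSSSSSSSSSSSS.ccBBBcBBBBBBBBBBBBBBBBBBBBBBBBBBBBBBBBBBBBBcDSSSSSDDDDDSSSSS
284 SSSSSSSSSSSSS.ccBBBBBBBBBBBBBBBBBBBBBBBBBBBBBBBBBBBBBBBBBc.SSSSSSDDDSSSSSSS
```

```bash
python3 - <<'E'
from h import *
o=observe();print(np.round(o['qpos'],1),o['wrist_force'].round(1),np.round(o['joint_torque'],1))
C={}
for n,win in (('top',(190,270,120,230)),('scene',(340,450,235,310))):
    c=camera(n);I=c['img'].astype(int);r,g,b=I[...,0],I[...,1],I[...,2]
    m=(b-r>70)&(r<45)&(b>85);k=np.zeros_like(m);k[win[2]:win[3],win[0]:win[1]]=1
    m=cv2.morphologyEx((m&k).astype(np.uint8),cv2.MORPH_OPEN,np.ones((3,3)))
    cn=max(cv2.findContours(m,0,cv2.CHAIN_APPROX_NONE)[0],key=cv2.contourArea)
    h=cv2.approxPolyDP(cn,2.5,True)[:,0];print(n,h.tolist());C[n]=c
# predicted pixels of the back corners for top z
a=np.radians(4.8);u=np.array([np.cos(a),np.sin(a)]);v=np.array([-u[1],u[0]])
for z in (.022,.027,.032):
    P=[np.r_[np.array([.5243,.2532])+.06*u+s*.025*v,z] for s in (-1,1)]
    print(z,[proj(C[n],P).round(1).tolist() for n in C])
E
```

```text
[-39.4  30.2   6.5 117.6  -6.4  32.4  66.4] [-4.7 -2.  21.7] [ -0.  -78.7   4.4 -26.4  -0.2  -1.7   0.1]
top [[213, 162], [226, 186], [236, 191], [235, 160]]
scene [[380, 286], [385, 292], [382, 299], [392, 295], [386, 298], [390, 301], [387, 306], [396, 309], [416, 289], [398, 282], [390, 284], [392, 280], [386, 280]]
0.022 [[[237.0, 160.0], [212.9, 162.5]], [[362.9, 297.4], [390.1, 314.8]]]
0.027 [[[236.4, 159.3], [212.2, 161.9]], [[363.1, 295.2], [390.4, 312.5]]]
0.032 [[[235.8, 158.6], [211.5, 161.2]], [[363.3, 292.9], [390.7, 310.3]]]
```

Contact confirmed at 22 N upward. The tile's back corners in the top view, (235,160) and (213,162), match a tile lying at board height and centred, (237,160) and (213,162). I'll relax, open gently and lift away.

arm_command:
  series:
    - [0,0,0,0,0,0,1]
    - [0,0,0,0,0,0,0.1]
    - [0,0,0,0,0,0,-0.1]
    - [0,0,0,0,0,0,-0.3]
    - [0,0,0,0,0,0,-0.4]
    - [0,0,0,0,0,0,-0.4]
    - [0,0,-0.03,0,0,0,-0.5]
    - [0,0,-0.06,0,0,0,-0.5]
    - [0,0,-0.15,0,0,0,-0.5]
    - [0,0,-0.25,0,0,0,-0.5]
    - [0,0,-0.25,0,0,0,-0.5]
    - [0,0,0,0,0,0,-0.5]
  squeeze: 40

```text
time: 21.82
eef_pos: [0.4867, 0.2528, 0.1466]
orientation: [[-0.997, -0.081, 0.001], [-0.081, 0.997, 0.004], [-0.001, 0.004, -1.0]]
wrist_force: [-0.2, 0.1, -0.9]
opening: 0.0638
```

arm_command:
  series:
    - [0.2,0.2,-0.1,0,0,0,-0.5]
    - [0,0.25,-0.1,0,0,0,-0.5]
    - [0,0.25,0,0,0,0,-0.5]
    - [0,0.25,0,0,0,0,-0.5]
    - [0,0.2,0,0,0,0,-0.5]
    - [0,0,0,0,0,0,-0.5]

```text
time: 22.58
eef_pos: [0.4254, 0.484, 0.1903]
orientation: [[-0.997, -0.078, 0.001], [-0.078, 0.997, 0.005], [-0.002, 0.005, -1.0]]
wrist_force: [0.2, -0.7, -0.3]
opening: 0.0644
```

```bash
python3 - <<'E'
from h import *
plan([.4859,.2527,.1],4.8)
tile(.022)
c=camera('top');print('blue',rect(c,blue(c,190,270,120,260),.022))
m=masks(c)['white'];w=m.copy();w[:,:430]=0;w[:,490:]=0;w[:110]=0;w[215:]=0
print('white',rect(c,w,.07))
w=m.copy();w[:,:190]=0;w[:,270:]=0;w[:130]=0;w[250:]=0
b=blue(c,190,270,120,260);w=cv2.morphologyEx((w|b).astype(np.uint8),cv2.MORPH_CLOSE,np.ones((7,7)));print('board',rect(c,w,.012))
s=camera('scene');a=np.radians(4.8);u=np.array([np.cos(a),np.sin(a)]);v=np.array([-u[1],u[0]]);I=s['img'].astype(int)
mm=((I[...,2]-I[...,0]>50)&(I[...,0]<70)&(I[...,1]<90));mm[:,:340]=0;mm[:,450:]=0;mm[:235]=0;mm[330:]=0
print('scene blue z.022',rect(s,mm,.022))
E
```

```text
t 22.57 pos [0.4254 0.484  0.1903] F [ 0.2 -0.7 -0.3] open 0.0644
 total shift units [-0.21  -1.179  0.446] turn units [ 0.01   0.003 -0.011] rows>= 4.1
top rect (array([526.9, 254.6]), array([ 46.5, 115. ]), 4.0, np.int32(1252))
rel board: u [-0.0536  0.0589] v [-0.0215  0.024 ]
blue (array([526.9, 254.6]), array([ 46.6, 115.4]), 4.0, np.int32(1261))
white (array([ 554.4, -203.7]), array([ 48.6, 120.8]), 175.1, np.int32(1589))
board (array([524.3, 253.2]), array([109.5, 190.1]), 4.8, np.int32(4752))
scene blue z.022 (array([530.9, 258.5]), array([ 48., 118.]), 3.8, np.int32(1778))
```

```bash
python3 -c "
from plant import *
print(job_done(), observe()['time'])"
```

```text
the job is handed in; nothing more can be done
the job is handed in; nothing more can be done
```

The blue tile is lying flat in the middle of the white viewing board, lengthwise along it. I handed the job in at about 22.6 s, with the gripper open and clear of everything.

**What I did**
- I pushed the tile with closed fingers from behind until it overhung the rack's front edge by about 38.5 mm, a third of its length.
- I gripped it by the overhanging end and lifted it. The fingertips then hung 6–8 mm below its underside, so it would have dropped a little on release.
- I set it back in its lane, re-gripped about 7 mm higher, carried it over, lowered it to contact, released it and withdrew.

**Last checks**
- **Position:** in the top view the tile is about 3 mm from the board centre and 0.8° off the board's direction.
- **White tile:** it is unmoved, within 0.1 mm of where it was measured at the start.

**Checks that disagreed**
- **Tile position in the scene camera:** it puts the tile 8–9 mm from the board centre as measured from above. It had already shown things a few millimetres off, so I relied on the top view, where I measured both tile and board.
- **Tool height:** the fingertips did not stand where the reported TCP height and the 19 mm figure put them. They were roughly 30 mm higher or more. I set heights from the pictures and from contact force instead.
- **Contact force:** it read about 22 N at most when the tile was set down on the board.
- **No final picture:** I had used all 12 views, so the last check is from measurements only.

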